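# Load the valve balls for washing and hold the wash tank open

## Task

Get the valve balls ready for the parts washer: stand the three loose balls from the rubber mat in the three free wells of the carrier, one per well, bore upright, set down rather than dropped. Then lift the wash tank's lid and hold it open at 60 degrees, so that your workmate can put the carrier in while the drips from the lid run back into the tank. Finish while still holding the lid there (let go, it falls shut): do not let it slam or throw it back onto its stop, and leave the carrier and everything else on the bench where they are.

Things in the scene. Friction and masses are not known exactly. Their poses are not given: they have to be found in the camera images.
- ball_a_center (a point): centre of a loose valve ball on the mat: a plain steel ball 44 mm in diameter, 0.2 kg, with a 27 mm through-bore whose ends are cut to flats (29 mm across), so it is 33.1 mm tall and stands with its bore upright; this point is 16.6 mm above its flat (the mat's top is 3 mm above the bench). z runs along the bore. The parts on the mat stand at least 74 mm apart, centre to centre
- ball_b_center (a point): centre of a loose valve ball on the mat: a plain steel ball 44 mm in diameter, 0.2 kg, with a 27 mm through-bore whose ends are cut to flats (29 mm across), so it is 33.1 mm tall and stands with its bore upright; this point is 16.6 mm above its flat (the mat's top is 3 mm above the bench). z runs along the bore. The parts on the mat stand at least 74 mm apart, centre to centre
- ball_c_center (a point): centre of a loose valve ball on the mat: a plain steel ball 44 mm in diameter, 0.2 kg, with a 27 mm through-bore whose ends are cut to flats (29 mm across), so it is 33.1 mm tall and stands with its bore upright; this point is 16.6 mm above its flat (the mat's top is 3 mm above the bench). z runs along the bore. The parts on the mat stand at least 74 mm apart, centre to centre
- ball_d_center (a point): centre of a fourth valve ball, the same, which already stands in one of the carrier's wells
- carrier: square grey plastic wash carrier, 160 x 160 x 18 mm, 0.6 kg, loose on the bench; origin at the centre of its underside, z up, x and y along its sides. Four round wells in a 2 x 2 pattern, 50 mm wide and 9 mm deep (well floor 9 mm above the bench), at (+-38, +-38) mm from its centre. A ball standing in a well has its centre 25.6 mm above the bench and 7.6 mm above the carrier's top. Its yaw can be anything
- well_0 (a point): centre of the mouth of the well at (+38, +38) mm in the carrier's frame, level with its top face, 18 mm above the bench
- well_1 (a point): centre of the mouth of the well at (-38, +38) mm in the carrier's frame, level with its top face, 18 mm above the bench
- well_2 (a point): centre of the mouth of the well at (-38, -38) mm in the carrier's frame, level with its top face, 18 mm above the bench
- well_3 (a point): centre of the mouth of the well at (+38, -38) mm in the carrier's frame, level with its top face, 18 mm above the bench
- washer_lid (a joint): opening angle of the wash tank's lid in rad: 0 shut, growing as the front edge rises, stop at 1.48 (85 degrees). The hinge is free: at every angle below the stop the lid (0.4 to 0.9 kg) falls shut when let go
- lid_handle (a point): middle of the lid's handle: a round steel bar 12 mm thick and 116 mm long, parallel to the hinge, standing 41 mm out (bar axis) from the lid's front edge towards the robot on a post at each end; 115 mm above the bench when shut. It moves with the lid; its x axis points from the handle to the hinge, y along the bar, z normal to the lid. Handle and front edge are clear above and below; the bar is round, so it can turn in a grip as the lid swings
- lid_hinge (a point): middle of the hinge line along the tank's rear top edge, 121 mm above the bench; turns with the lid: with the lid shut, -x points to the handle (245 mm away and 6 mm lower) and y is the hinge axis (the lid swings about +y)
- washer: open stainless wash tank, 200 mm deep (x), 260 mm wide (y), 120 mm high, fixed on the bench, covered by the hinged lid with a 22 mm front skirt; origin at the centre of its underside, front with the handle towards -x; a grey thermostat housing 50 mm wide and 98 mm tall (111 mm with its dial) on its +y side, a small drain cock low on the front
- union_nut: steel hexagon union nut lying flat, 41 mm across flats, 20 mm tall (bystander)
- end_piece: steel threaded valve end piece standing on its hexagon foot (38 mm across flats), 38 mm tall, upper part 33 mm across (bystander)
- coupling: short copper pipe coupling standing upright, 36 mm across, 42 mm tall (bystander)
- wrench: open-ended steel spanner 200 mm long lying on the bench to the right of the mat, origin midway along its underside (bystander)
- oil_bottle: white bottle 54 mm across, 150 mm tall, at the back (bystander)
- grease_jar: white jar with steel cap, 64 mm across, 60 mm tall, at the back (bystander)
- brush: hand brush lying at the back right (bystander)
Things that resemble listed ones, but are neither listed nor needed, are in the scene too. What is shaped like the part that bears ball_b_center but pink or purple is not meant. Leave any blue look-alike of the part that bears ball_a_center alone.

How it is judged:
On the way:
1. all four balls stand in the carrier's wells, one per well, let go, with the lid still shut ((horizontal distance between ball_a_center and well_0 below 0.007 m or horizontal distance between ball_a_center and well_1 below 0.007 m or horizontal distance between ball_a_center and well_2 below 0.007 m or horizontal distance between ball_a_center and well_3 below 0.007 m) and z of each of ball_a_center, ball_b_center, ball_c_center, ball_d_center in the frame of carrier below 0.03 m and angle between the z axis of each of ball_a_center, ball_b_center, ball_c_center, ball_d_center and the z axis of carrier, either way round below 0.2 rad and linear speed of each of ball_a, ball_b, ball_c, ball_d below 0.05 m/s and contact force between each of ball_a, ball_b, ball_c, ball_d and the fingers below 0.1 N and (horizontal distance between ball_b_center and well_0 below 0.007 m or horizontal distance between ball_b_center and well_1 below 0.007 m or horizontal distance between ball_b_center and well_2 below 0.007 m or horizontal distance between ball_b_center and well_3 below 0.007 m) and (horizontal distance between ball_c_center and well_0 below 0.007 m or horizontal distance between ball_c_center and well_1 below 0.007 m or horizontal distance between ball_c_center and well_2 below 0.007 m or horizontal distance between ball_c_center and well_3 below 0.007 m) and (horizontal distance between ball_d_center and well_0 below 0.007 m or horizontal distance between ball_d_center and well_1 below 0.007 m or horizontal distance between ball_d_center and well_2 below 0.007 m or horizontal distance between ball_d_center and well_3 below 0.007 m) and value of joint washer_lid below 0.1 rad), for 0.2 s.
At the end, for the whole second after the job is handed in: The robot holds the lid still at 60 +- 8 degrees, nothing else propping it; all four balls stand released in different wells (within 7 mm of a well's centre, on its floor, bore within 0.2 rad of upright); the carrier lies flat on the bench ((horizontal distance between ball_a_center and well_0 below 0.007 m or horizontal distance between ball_a_center and well_1 below 0.007 m or horizontal distance between ball_a_center and well_2 below 0.007 m or horizontal distance between ball_a_center and well_3 below 0.007 m) and z of each of ball_a_center, ball_b_center, ball_c_center, ball_d_center in the frame of carrier below 0.03 m and angle between the z axis of each of ball_a_center, ball_b_center, ball_c_center, ball_d_center and the z axis of carrier, either way round below 0.2 rad and linear speed of each of ball_a, ball_b, ball_c, ball_d below 0.05 m/s and contact force between each of ball_a, ball_b, ball_c, ball_d and the fingers below 0.1 N and (horizontal distance between ball_b_center and well_0 below 0.007 m or horizontal distance between ball_b_center and well_1 below 0.007 m or horizontal distance between ball_b_center and well_2 below 0.007 m or horizontal distance between ball_b_center and well_3 below 0.007 m) and (horizontal distance between ball_c_center and well_0 below 0.007 m or horizontal distance between ball_c_center and well_1 below 0.007 m or horizontal distance between ball_c_center and well_2 below 0.007 m or horizontal distance between ball_c_center and well_3 below 0.007 m) and (horizontal distance between ball_d_center and well_0 below 0.007 m or horizontal distance between ball_d_center and well_1 below 0.007 m or horizontal distance between ball_d_center and well_2 below 0.007 m or horizontal distance between ball_d_center and well_3 below 0.007 m) and height (world z) of carrier below 0.004 m and angle between carrier's own z axis and vertical below 0.05 rad and value of joint washer_lid between 0.908 and 1.187 rad and velocity of joint washer_lid between -0.1 and 0.1 rad/s and (contact force between washer_lid and the fingers above 0.5 N or contact force between washer_lid and the arm above 0.5 N) and contact force between washer_lid and carrier below 0.05 N and contact force between washer_lid and union_nut below 0.05 N and contact force between washer_lid and end_piece below 0.05 N and contact force between washer_lid and coupling below 0.05 N and contact force between washer_lid and wrench below 0.05 N and contact force between washer_lid and oil_bottle below 0.05 N and contact force between washer_lid and grease_jar below 0.05 N and contact force between washer_lid and brush below 0.05 N); the arm keeps its last pose, push and grip.
It fails at once if a ball is dropped or knocked: moves faster than 0.7 m/s without being held ((linear speed of ball_a above 0.7 m/s and contact force between ball_a and the fingers below 0.01 N) or (linear speed of ball_b above 0.7 m/s and contact force between ball_b and the fingers below 0.01 N) or (linear speed of ball_c above 0.7 m/s and contact force between ball_c and the fingers below 0.01 N) or (linear speed of ball_d above 0.7 m/s and contact force between ball_d and the fingers below 0.01 N)).
It fails at once if the lid falls or is slammed shut (closing faster than 2.5 rad/s) (velocity of joint washer_lid below -2.5 rad/s).
It fails at once if the lid is thrown back onto its stop (beyond 82 degrees) (value of joint washer_lid above 1.43 rad).
It fails at once if the carrier is shifted by more than 40 mm (distance of carrier from where it was at the start of the episode above 0.04 m).
It fails at once if a bystander is shifted by more than 40 mm or knocked over (distance of any of union_nut, end_piece, coupling, wrench, oil_bottle, grease_jar, brush from where it was at the start of the episode above 0.04 m or angle between any of union_nut, end_piece, coupling, wrench, oil_bottle, grease_jar, brush's own z axis and vertical above 0.5 rad).
It also fails if it takes over 67 s, if anything falls off the work surface, if the arm or the gripper's body presses on something with over 40 N, if the wrist force passes 120 N, or if a joint passes its speed limit or range.

## Robot

A 6-joint arm with a two-finger parallel gripper is mounted at the origin on the work surface. World frame = base frame: x ahead of the robot, y to its left, z up, the work surface at z = 0. Lengths are in m, angles in rad, forces in N, time in s.
With the tool pointing down it reaches from about 0.225 to 0.875 m from the base axis. Payload 3.4 kg.
Tool frame: the origin (TCP) lies between the finger pads; the fingertips stand 17 mm ahead of it and the grasp point (between the pads) lies 2 mm behind it; y points along the fingers, z is the direction in which the jaws open and shut, and the axes are right-handed (so a half turn about y gives the same grasp; the last joint's range is limited). The gripper opens to 85 mm and grips with 20 to 120 N. Pads are 22 mm wide; open, the fingers measure 114 mm over their backs; the gripper's body (76 mm by 85 mm) begins 54 mm behind the grasp point. The pads swing forward as they close: fully open they stand 13 mm farther back than shut.
Start: joints at [-1.444, 0.276, 1.505, -0, 1.361, -0.121], TCP at [0.141, -0.557, 0.248] pointing down, gripper open.
Joint ranges: [-2.89, 2.89], [-0.75, 2.08], [0.22, 2.7], [-1.18, 4.32], [0.11, 2.71], [-2.7, 2.7]. Speed limits (rad/s): [2.57, 2.57, 3.14, 3.14, 3.14, 3.14].

## Interface

Orientations are given as a unit quaternion [w, x, y, z].
In Python, from rig import manip, get_image, camera_model, sign_off, spot_in, silhouettes, spot_point gives the robot as it stands.
- The arm moves only by the tool jog_arm, never from a script. Its argument "targets" is a list of rows, each a list of 3 entries, a list of its own where there are three numbers: the finger opening in m, from 0 to 0.0854, then the shift along the world's x, y, z in m, then the turn about the world's z in rad. In form: [[claw, [x, y, z], spin], ...]. A call has 1 to 10 rows; each row shifts and turns the commanded pose from where the row before left it; what a row does not reach is not made up. A row lasts 1/8 s, in which the tool goes at most 62.5 mm and 10.7 degrees, less where a joint would pass 70% of its speed; a pose out of reach is approached as far as the arm can. A call with a gripper value outside its range is refused whole. The fingers move at their own pace and stop on an object; "force" is the grip in N (left out, the last holds). Time passes only in rows, so rows that do not move let the fingers close. It gives the time, the measured TCP pose, the force and the opening at its end, in the units of the state.
- manip.get_state(): the state, without advancing time (a new reading comes with each control period).
- get_image(name): name is "side" or "top"; returns (picture, depth): 384x512x3 uint8, red, green, blue; 384x512 float32, m along the optical axis (not along the pixel's ray), 0 where there is no reading.
- camera_model(name): a dict with "mtx" (3x3 intrinsics, pixels), "distortion" ([k1, k2, p1, p2, k3] as OpenCV has them; the pictures are not rectified), "world_from_camera" (4x4, takes a point from camera to world coordinates). Camera axes: x right, y up, looking along -z (the intrinsics and any distortion apply to the point x, -y, -z); pixel columns grow to the right and rows downward; lengths in m; the calibration is good to about 2 mm. A picture is of the moment at which its call begins. camera_model takes no time and is no camera call.
- sign_off(): hands the job in, once; it reports no verdict.
Trained networks look in the newest picture that a camera, given by its name, has taken for a name from the list of things; names that differ only in an ending like _2 or _b are one class to them, and where a whole thing is asked for, a point or a joint stands for the part that bears it (a point fixed in the world has none). Each returns a list of dicts, best first, with "score" (0 to 1); they miss things now and then, are a little off and sometimes report something else, mostly with a low value. They report only what shows in the picture. A call takes as long as a camera call. They do not tell look-alikes from the thing itself.
- spot_in(name, camera): "position" ([column, row] in pixels, amid what is visible of it).
- silhouettes(name, camera): "mask" (384x512 bool, what is visible of it) and "position" ([column, row] in pixels, amid what is visible of it).
- spot_point(name, camera): "position" ([column, row] in pixels: a listed point, or the origin of a listed thing).
The state is a dict: "clock": time; "qpos": joint angles; "qd": joint speeds; "effort": joint torques, N m; "position": TCP position; "ee_rot": TCP orientation; "contact_force": force on the tool from outside, world axes, zero at the start; "moment": the same for the moment, N m; "width": finger opening in m.
Only numpy, scipy, OpenCV 4.12 (cv2) and the standard library are available. Lean on these libraries where they do the work, as an engineer would, in place of code of your own. Each camera call takes 0.05 s, during which the arm holds its last target.

## Working session

There is one attempt and no reset: what is moved stays moved. The work goes in short steps, Python scripts to look and compute and a tool call to move; the robot and the scene stay as the last step left them, time stands still between calls to the robot, and variables do not carry over. Pictures are saved under pics/ and viewed, and the job is handed in when it is done.

Besides the shell and the picture viewer there is one more tool, called after "Request:" as name([rows], argument=value, ...), one row to a line, values as JSON. jog_arm: Moves the arm, as the interface text tells. Its arguments: {"type":"object","properties":{"targets":{"type":"array","items":{"type":"array"}},"force":{"type":"number"}},"required":["targets"]}

```bash
mkdir -p pics; ls; python3 - <<'E'
from rig import manip,get_image,camera_model
import cv2,numpy as np
s=manip.get_state();print({k:np.round(v,3) for k,v in s.items()})
for n in("side","top"):
    p,d=get_image(n);cv2.imwrite(f"pics/{n}0.png",cv2.cvtColor(p,cv2.COLOR_RGB2BGR));np.save(f"{n}0.npy",d)
    m=camera_model(n);print(n,m)
E
```

```text
pics
{'clock': np.float64(0.0), 'qpos': array([-1.444,  0.277,  1.506, -0.   ,  1.361, -0.121]), 'qd': array([-0.001,  0.   , -0.001, -0.   , -0.003,  0.   ]), 'effort': array([-2.0000e-03, -4.1677e+01, -2.4581e+01, -0.0000e+00,  1.1000e-02,
        0.0000e+00]), 'position': array([ 0.141, -0.557,  0.247]), 'ee_rot': array([ 0.087, -0.087,  0.702, -0.701]), 'contact_force': array([-0.478, -0.824,  0.71 ]), 'moment': array([-0.001,  0.025,  0.035]), 'width': np.float64(0.085)}
side {'mtx': array([[387.24867962,   0.        , 259.32701373],
       [  0.        , 387.24867962, 192.78404356],
       [  0.        ,   0.        ,   1.        ]]), 'distortion': array([-0.04766409,  0.        ,  0.        ,  0.        ,  0.        ]), 'world_from_camera': array([[ 0.79226682,  0.47123719, -0.3876194 ,  0.18793985],
       [-0.60992231,  0.59333997, -0.52530225, -0.54032343],
       [-0.01755187,  0.65259726,  0.75750165,  0.7993239 ],
       [ 0.        ,  0.        ,  0.        ,  1.        ]])}
top {'mtx': array([[476.80325185,   0.        , 255.41375545],
       [  0.        , 476.80325185, 194.36514094],
       [  0.        ,   0.        ,   1.        ]]), 'distortion': array([-0.1247739,  0.       ,  0.       ,  0.       ,  0.       ]), 'world_from_camera': array([[-0.00383808,  0.99537796, -0.09595828,  0.44993337],
       [-0.99998973, -0.0040516 , -0.00203038, -0.09643777],
       [-0.00240978,  0.0959495 ,  0.99538329,  1.33424759],
       [ 0.        ,  0.        ,  0.        ,  1.        ]])}
```

View pics/side0.png

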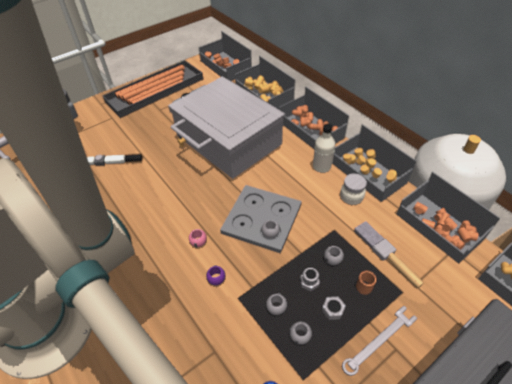

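View pics/top0.png

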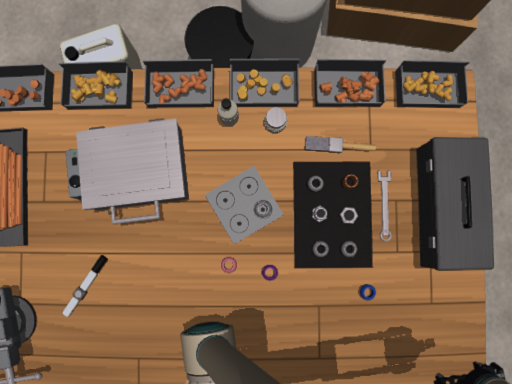

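The top view shows the mat with three grey balls at about (316,183), (320,248) and (349,249). The other parts on it are the end piece (320,213), nut (349,214) and coupling (350,181). The pink ring (229,265), purple ring (270,272) and blue ring (368,292) are look-alikes off the mat. The carrier is around (244,204), with ball d in the well at (263,209).

```bash
cat > h.py <<'E'
import numpy as np,cv2
from rig import manip,get_image,camera_model,spot_in,silhouettes,spot_point
def ray(cam,uv):
    m=camera_model(cam)
    p=cv2.undistortPoints(np.array([[uv]],float),m["mtx"],np.array(m["distortion"]))[0,0]
    d=np.array([p[0],-p[1],-1.]);W=m["world_from_camera"]
    return W[:3,3],W[:3,:3]@d
def onz(cam,uv,z):
    o,d=ray(cam,uv);return o+d*(z-o[2])/d[2]
def atd(cam,uv,dep):
    o,d=ray(cam,uv);return o+d*dep
def proj(cam,P):
    m=camera_model(cam);W=m["world_from_camera"];q=W[:3,:3].T@(np.array(P)-W[:3,3])
    q=np.array([q[0],-q[1],-q[2]])
    return cv2.projectPoints(q.reshape(1,1,3),np.zeros(3),np.zeros(3),m["mtx"],np.array(m["distortion"]))[0].ravel()
def save(p,n,box=None,f=1):
    if box: p=p[box[1]:box[3],box[0]:box[2]]
    p=cv2.resize(p,None,fx=f,fy=f,interpolation=cv2.INTER_CUBIC)
    cv2.imwrite(f"pics/{n}.png",cv2.cvtColor(p,cv2.COLOR_RGB2BGR))
E
python3 - <<'E'
from h import *
ps={}
for n in("side","top"): ps[n]=get_image(n)
save(ps["top"][0],"c_top",(190,150,390,310),4)
for c in("top","side"):
  for nm,z in(("ball_a_center",.0196),("carrier",0),("lid_handle",.115),("lid_hinge",.121),("well_0",.018),("union_nut",.01),("end_piece",.02),("coupling",.02),("wrench",.003)):
    for r in spot_point(nm,c):
        print(c,nm,round(r["score"],2),np.round(r["position"],1),np.round(onz(c,r["position"],z),4)[:2])
E
```

```text
top ball_a_center 0.7 [348.6 248.1] [ 0.4268 -0.3501]
top ball_a_center 0.54 [261.4 210.4] [ 0.5321 -0.1101]
top ball_a_center 0.51 [370.  290.3] [ 0.3104 -0.4078]
top carrier 0.62 [245.9 207.1] [ 0.5428 -0.0669]
top lid_handle 0.86 [135.3 216.4] [0.5116 0.2162]
top lid_hinge 0.78 [125.3 125.8] [0.7492 0.2471]
top lid_hinge 0.46 [249.4 182.4] [ 0.5978 -0.0787]
top well_0 0.91 [239.7 224.7] [ 0.4929 -0.0501]
top well_0 0.77 [261.6 207.9] [ 0.5391 -0.1107]
top well_0 0.74 [222.3 198.7] [ 0.5651 -0.0019]
top well_0 0.56 [246.8 184.8] [ 0.6036 -0.0699]
top union_nut 0.48 [349.8 213. ] [ 0.5242 -0.3571]
top end_piece 0.63 [386.5 206.5] [ 0.5412 -0.459 ]
top end_piece 0.54 [317.7 212.6] [ 0.5253 -0.2658]
top coupling 0.56 [346.2 183.7] [ 0.6055 -0.3469]
top wrench 0.28 [225.  197.9] [ 0.5687 -0.0084]
side ball_a_center 0.52 [300.4 333.2] [ 0.4225 -0.35  ]
side carrier 0.89 [263.8 220.4] [ 0.5489 -0.0673]
side carrier 0.67 [244.  222.8] [ 0.5045 -0.0419]
side lid_handle 0.97 [186.6 133.6] [0.5129 0.2245]
side lid_hinge 0.87 [248.2  96.3] [0.7391 0.2491]
side lid_hinge 0.17 [279.5 208.7] [ 0.5417 -0.1351]
side well_0 0.97 [240.7 224.1] [ 0.4885 -0.0513]
side well_0 0.96 [269.  231.5] [ 0.5299 -0.1126]
side well_0 0.93 [280.4 211.8] [ 0.5908 -0.0827]
side well_0 0.68 [250.5 200.3] [ 0.5538 -0.0047]
side union_nut 0.7 [329.7 310.2] [ 0.5076 -0.3489]
side union_nut 0.24 [267.8 229.9] [ 0.5341 -0.1025]
side end_piece 0.52 [307.6 283.8] [ 0.5083 -0.2767]
side wrench 0.83 [378.9 340.4] [ 0.5438 -0.4572]
```

View pics/c_top.png

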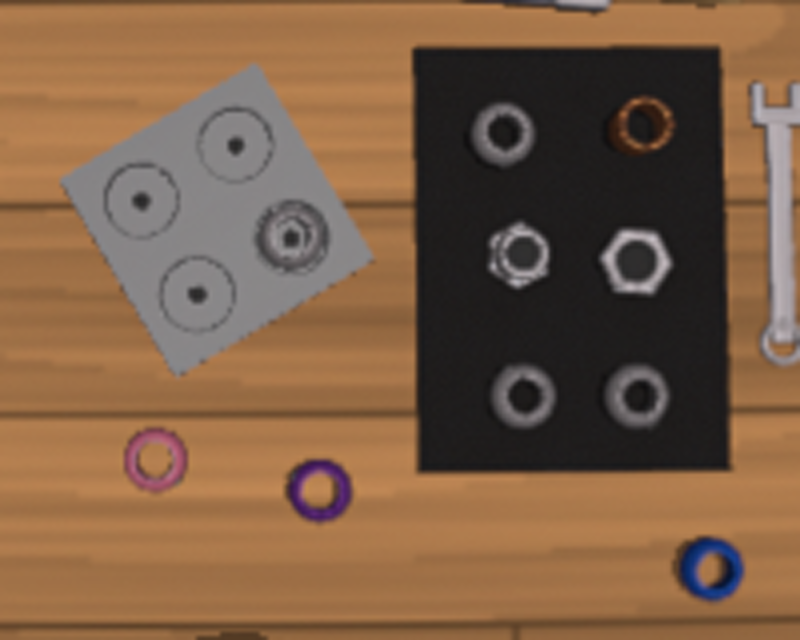

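The crop confirms the three plain grey balls at full-frame (316,183), (320.5,249) and (349,249). They are distinct from the hex-footed end piece, the nut, the copper coupling and the coloured rings. Next I'll measure them precisely.

```bash
cat > meas.py <<'E'
from h import *
def ballfit(c,p,guess,z):
    # sphere outline: bright against black mat
    u=proj(c,guess);x,y=np.round(u).astype(int);r=13
    g=cv2.cvtColor(p,cv2.COLOR_RGB2GRAY)[y-r:y+r+1,x-r:x+r+1]
    g=cv2.resize(g,None,fx=8,fy=8,interpolation=cv2.INTER_LINEAR)
    t,b=cv2.threshold(g,0,255,cv2.THRESH_OTSU)
    cs,_=cv2.findContours(b,cv2.RETR_EXTERNAL,cv2.CHAIN_APPROX_NONE)
    k=max(cs,key=cv2.contourArea);(cx,cy),(a,bb),_=cv2.fitEllipse(cv2.convexHull(k))
    uv=[x-r+(cx+.5)/8-.5,y-r+(cy+.5)/8-.5]
    return uv,onz(c,uv,z),(round(a/8,1),round(bb/8,1))
E
python3 - <<'E'
from meas import *
ps={c:get_image(c) for c in("side","top")}
for n,g in(("1",onz("top",(316,183),.02)),("2",onz("top",(320.5,249),.02)),("3",onz("top",(349,249),.02))):
  for c in("top","side"):
    uv,P,s=ballfit(c,ps[c][0],g,.0196);print(n,c,np.round(uv,1),np.round(P,4),s)
# carrier model fit
from scipy.optimize import minimize
for c in("top","side"):
    r=silhouettes("carrier",c)
    for q in r[:3]:
        m=q["mask"].astype(np.uint8);print(c,"carrier",round(q["score"],2),m.sum(),np.round(q["position"],1))
        k=max(cv2.findContours(m,cv2.RETR_EXTERNAL,cv2.CHAIN_APPROX_NONE)[0],key=cv2.contourArea)
        rr=cv2.approxPolyDP(k,5,True)[:,0]
        print([np.round(onz(c,x,.018)[:2],3) for x in rr.astype(float)])
save(ps["side"][0],"c_side",(210,170,420,360),3.8)
def wells(c,P):
    g=cv2.cvtColor(P,cv2.COLOR_RGB2GRAY).astype(np.float32)
    # dark drain-hole spots on well floors z=.009
    for w in((.6036,-.0699),(.5651,-.0019),(.491,-.0505)):
        u=proj(c,(*w,.009));x,y=np.round(u).astype(int)
        a=g[y-5:y+6,x-5:x+6];d=np.clip(np.median(a)-15-a,0,None);Y,X=np.mgrid[-5:6,-5:6]
        d[X**2+Y**2>25]=0
        uv=[x+(d*X).sum()/d.sum(),y+(d*Y).sum()/d.sum()]
        print(c,"well",np.round(uv,1),np.round(onz(c,uv,.009),4))
for c in("top","side"):wells(c,ps[c][0])
E
```

```text
1 top [315.4 182.9] [ 0.608  -0.2609  0.0196] (15.1, 15.4)
1 side [333.8 254.3] [ 0.6075 -0.258   0.0196] (17.9, 19.1)
2 top [320.5 248.5] [ 0.4263 -0.2721  0.0196] (15.4, 15.9)
2 side [276.4 303.2] [ 0.4253 -0.2693  0.0196] (19.9, 20.5)
3 top [349.  248.6] [ 0.4255 -0.3512  0.0196] (15.3, 15.7)
3 side [300.6 332.1] [ 0.4245 -0.3485  0.0196] (20.7, 22.0)
top carrier 0.78 3178 [245.3 206.6]
[array([ 0.654, -0.09 ]), array([0.578, 0.044]), array([ 0.443, -0.034]), array([ 0.522, -0.167])]
side carrier 0.66 3194 [260.6 217.2]
[array([0.574, 0.043]), array([ 0.434, -0.039]), array([ 0.514, -0.175]), array([ 0.656, -0.084])]
top well [248.5 186. ] [ 0.6014 -0.0744  0.009 ]
top well [224.9 199.8] [ 0.5628 -0.0084  0.009 ]
top well [238.9 223.2] [ 0.4973 -0.0474  0.009 ]
side well [280.6 209.9] [ 0.5997 -0.0731  0.009 ]
side well [253.5 201.8] [ 0.561  -0.0076  0.009 ]
side well [241.9 223.6] [ 0.4952 -0.0462  0.009 ]
```

View pics/c_side.png

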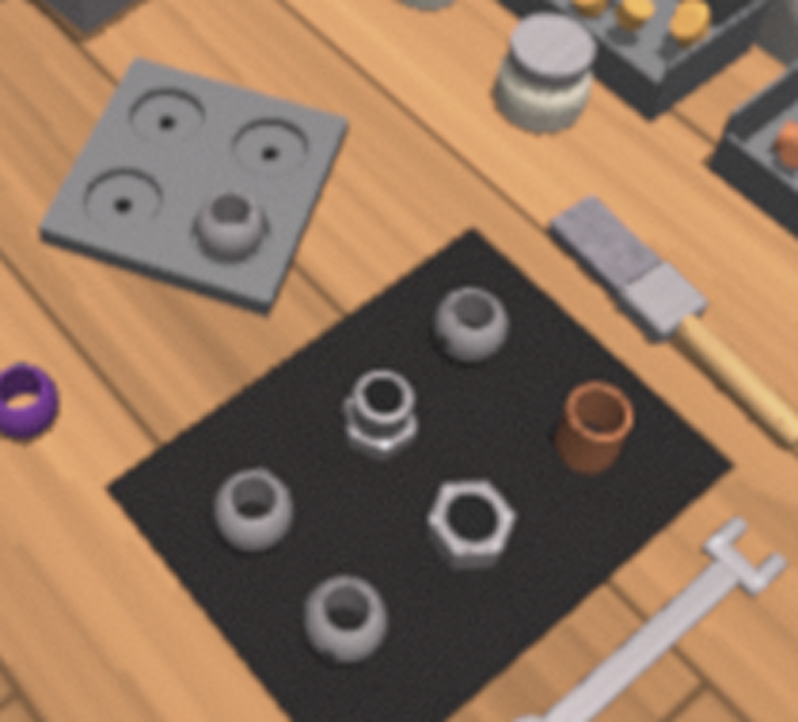

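```bash
cat >> h.py <<'E'
from scipy.spatial.transform import Rotation as R
def st():
    s=manip.get_state();q=s["ee_rot"];M=R.from_quat(q[[1,2,3,0]]).as_matrix()
    j=M[:,2];y=np.degrees(np.arctan2(j[1],j[0]))
    print("t",round(float(s["clock"]),2),"pos",np.round(s["position"],4),"down",np.round(M[:,1],3),"jawyaw",round(y,1),"F",np.round(s["contact_force"],1),"w",round(float(s["width"]),4));return s
E
python3 -c "
from h import *
st();print(R.from_quat(np.array([-.087,.702,-.701,.087])).as_matrix().round(3))"
```

```text
t 1.3 pos [ 0.141  -0.5575  0.2483] down [ 0. -0. -1.] jawyaw -75.8 F [0.4 0.3 0.8] w 0.0857
[[-0.97  -0.     0.244]
 [-0.244  0.001 -0.97 ]
 [-0.    -1.    -0.001]]
```

Request:
jog_arm([
  [0.044,[0.03,0.05,0],0.17],
  [0.044,[0.03,0.05,0],0.17],
  [0.044,[0.03,0.05,-0.03],0.17],
  [0.044,[0.03,0.05,-0.03],0.17],
  [0.044,[0.03,0.05,-0.03],0.17],
  [0.044,[0.029,0.0575,-0.03],0.17],
  [0.044,[0,0,-0.04],0.17],
  [0.044,[0,0,-0.03],0.13],
  [0.044,[0,0,-0.015],0],
  [0.044,[0,0,0],0],
], force=40)

```text
clock: 2.55
position: [0.3119, -0.2633, 0.0504]
ee_rot: [0.499, -0.499, 0.502, -0.5]
contact_force: [-0.2, -0.1, -0.7]
width: 0.0437
```

```bash
python3 -c "
from h import *
st()
p,d=get_image('side');save(p,'s1',(150,200,512,384),2)"
```

```text
t 2.55 pos [ 0.3119 -0.2633  0.0504] down [-0.002  0.002 -1.   ] jawyaw -0.2 F [-0.2 -0.1 -0.7] w 0.0437
```

View pics/s1.png

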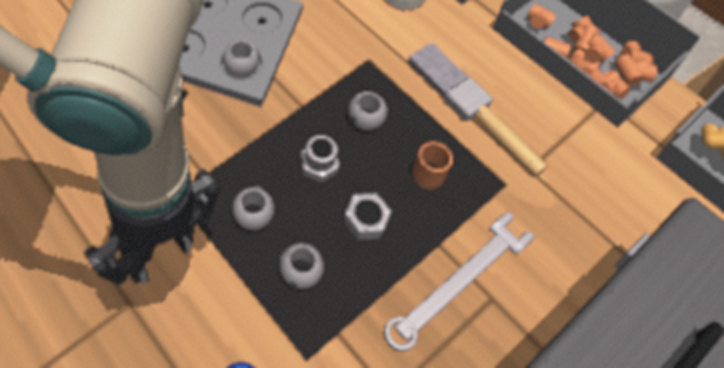

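The gripper is over bare bench in front of the mat, at crop pixel (150,240). I'll descend gently to find the fingertip height at 44 mm opening.

Request:
jog_arm([
  [0.044,[0,0,-0.015],0],
  [0.044,[0,0,-0.011],0],
  [0.044,[0,0,-0.002],0],
  [0.044,[0,0,0],0],
])

```text
clock: 3.1
position: [0.3124, -0.2641, 0.0234]
ee_rot: [-0.499, 0.499, -0.501, 0.501]
contact_force: [-0.6, 0.2, -0.7]
width: 0.0438
```

Request:
jog_arm([
  [0.044,[0,0,-0.002],0],
  [0.044,[0,0,-0.002],0],
  [0.044,[0,0,0],0],
])

```text
clock: 3.48
position: [0.3123, -0.2639, 0.0191]
ee_rot: [0.499, -0.499, 0.501, -0.501]
contact_force: [-0.8, 0.1, -0.1]
width: 0.0441
```

Request:
jog_arm([
  [0.044,[0,0,-0.002],0],
  [0.044,[0,0,0],0],
])

```text
clock: 3.72
position: [0.3122, -0.2638, 0.017]
ee_rot: [0.499, -0.499, 0.501, -0.501]
contact_force: [-0.2, -0.4, -0.3]
width: 0.044
```

Request:
jog_arm([
  [0.044,[0,0,-0.001],0],
  [0.044,[0,0,0],0],
])

```text
clock: 3.98
position: [0.3123, -0.2639, 0.0161]
ee_rot: [0.499, -0.499, 0.501, -0.501]
contact_force: [-0.2, 0.9, -0.5]
width: 0.0439
```

Request:
jog_arm([
  [0.044,[0,0,-0.001],0],
  [0.044,[0,0,0],0],
])

```text
clock: 4.22
position: [0.3123, -0.2639, 0.0151]
ee_rot: [0.499, -0.499, 0.501, -0.501]
contact_force: [-0.1, 0.8, 0.3]
width: 0.0441
```

Request:
jog_arm([
  [0.044,[0,0,-0.001],0],
  [0.044,[0,0,0],0],
])

```text
clock: 4.47
position: [0.3123, -0.2639, 0.0149]
ee_rot: [-0.499, 0.499, -0.501, 0.501]
contact_force: [-1.3, 0.9, 10.9]
width: 0.0441
```

Tips touch at TCP z of about 0.015, so they sit 15 mm ahead of the TCP at 44 mm opening. I'll pick with the TCP at 0.030 and place at 0.036. Going to ball 2 (near left) now.

Request:
jog_arm([
  [0.062,[0,0,0.035],0],
  [0.062,[0,0,0.035],0],
  [0.062,[0.03,-0.002,0],0],
  [0.062,[0.04,-0.003,0],0],
  [0.062,[0.04,-0.002,0],0],
  [0.062,[0.003,0,0],0],
  [0.062,[0,0,0],0],
])

```text
clock: 5.35
position: [0.4246, -0.2703, 0.0837]
ee_rot: [0.499, -0.5, 0.501, -0.5]
contact_force: [-1.1, -0.2, -0.2]
width: 0.0618
```

```bash
python3 -c "
from h import *
st()"
```

```text
t 5.35 pos [ 0.4246 -0.2703  0.0837] down [-0.002  0.001 -1.   ] jawyaw -0.1 F [-1.1 -0.2 -0.2] w 0.0618
```

Request:
jog_arm([
  [0.062,[0.001,0,-0.02],0],
  [0.062,[0,0,-0.02],0],
  [0.062,[0,0,-0.0135],0],
  [0.062,[0,0,0],0],
  [0.044,[0,0,0],0],
  [0.038,[0,0,0],0],
  [0.03,[0,0,0],0],
  [0.03,[0,0,0],0],
], force=40)

```text
clock: 6.35
position: [0.4261, -0.2711, 0.0315]
ee_rot: [-0.499, 0.5, -0.5, 0.501]
contact_force: [-2.4, -0.4, 6.6]
width: 0.0412
```

```bash
python3 -c "
from h import *
st()
p,d=get_image('side');save(p,'s2',(150,200,512,384),2)"
```

```text
t 6.35 pos [ 0.4261 -0.2711  0.0315] down [ 0.    -0.001 -1.   ] jawyaw -0.1 F [-2.4 -0.4  6.6] w 0.0412
```

View pics/s2.png

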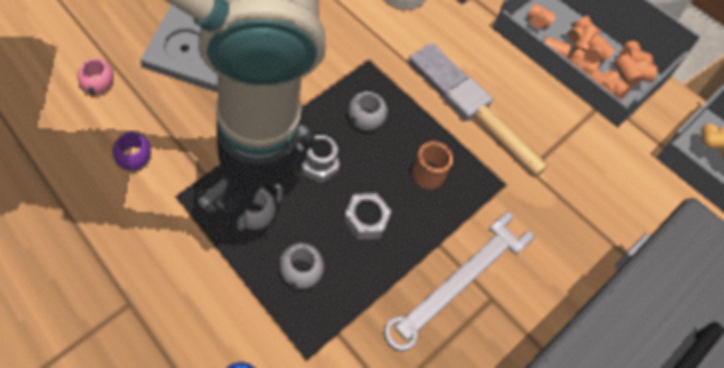

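The width of 41.2 mm and the +6.6 N upward force mean the pads are closing above the equator. I'll open and regrip lower.

Request:
jog_arm([
  [0.055,[0,0,0],0],
  [0.055,[0,0,0],0],
  [0.055,[0,0,-0.0025],0],
  [0.055,[0,0,0],0],
  [0.044,[0,0,0],0],
  [0.038,[0,0,0],0],
  [0.03,[0,0,0],0],
  [0.03,[0,0,0],0],
], force=25)

```text
clock: 7.4
position: [0.4263, -0.2709, 0.0283]
ee_rot: [-0.499, 0.499, -0.501, 0.501]
contact_force: [-0.6, 1.4, 2.9]
width: 0.0422
```

```bash
python3 -c "
from h import *
st()"
```

```text
t 7.4 pos [ 0.4263 -0.2709  0.0283] down [ 0. -0. -1.] jawyaw -0.2 F [-0.6  1.4  2.9] w 0.0422
```

Request:
jog_arm([
  [0.055,[0,0,0],0],
  [0.055,[0,0,0],0],
  [0.055,[0,0,-0.004],0],
  [0.055,[0,0,0],0],
  [0.044,[0,0,0],0],
  [0.038,[0,0,0],0],
  [0.03,[0,0,0],0],
  [0.03,[0,0,0],0],
], force=25)

```text
clock: 8.4
position: [0.4263, -0.2709, 0.0243]
ee_rot: [-0.499, 0.499, -0.501, 0.501]
contact_force: [-0.6, 1.4, 2.3]
width: 0.042
```

```bash
python3 -c "
from h import *
st()"
```

```text
t 8.4 pos [ 0.4263 -0.2709  0.0243] down [ 0. -0. -1.] jawyaw -0.2 F [-0.6  1.4  2.3] w 0.042
```

Width is unchanged 4 mm lower, so the smaller reading is grip compliance and not wedging. I'll go back to the shallow grip that suits the well.

Request:
jog_arm([
  [0.055,[0,0,0],0],
  [0.055,[0,0,0],0],
  [0.055,[0,0,0.005],0],
  [0.055,[0,0,0],0],
  [0.044,[0,0,0],0],
  [0.038,[0,0,0],0],
  [0.03,[0,0,0],0],
  [0.03,[0,0,0],0],
], force=35)

```text
clock: 9.4
position: [0.4263, -0.271, 0.0296]
ee_rot: [-0.499, 0.499, -0.501, 0.501]
contact_force: [-1.3, 0.3, 5.5]
width: 0.0413
```

Request:
jog_arm([
  [0.03,[0,0,0.01],0],
  [0.03,[0,0,0.02],0],
  [0.03,[0,0,0.03],0],
  [0.03,[0,0,0.02],0],
  [0.03,[0,0,0],0],
])

```text
clock: 10.02
position: [0.4272, -0.2716, 0.1106]
ee_rot: [-0.499, 0.499, -0.499, 0.502]
contact_force: [-0.9, -0.7, -1.6]
width: 0.0416
```

```bash
python3 -c "
from h import *
st()
p,d=get_image('side');save(p,'s3',(150,150,406,342),3)"
```

```text
t 10.03 pos [ 0.4272 -0.2716  0.1106] down [ 0.003 -0.002 -1.   ] jawyaw -0.2 F [-0.9 -0.7 -1.6] w 0.0416
```

View pics/s3.png

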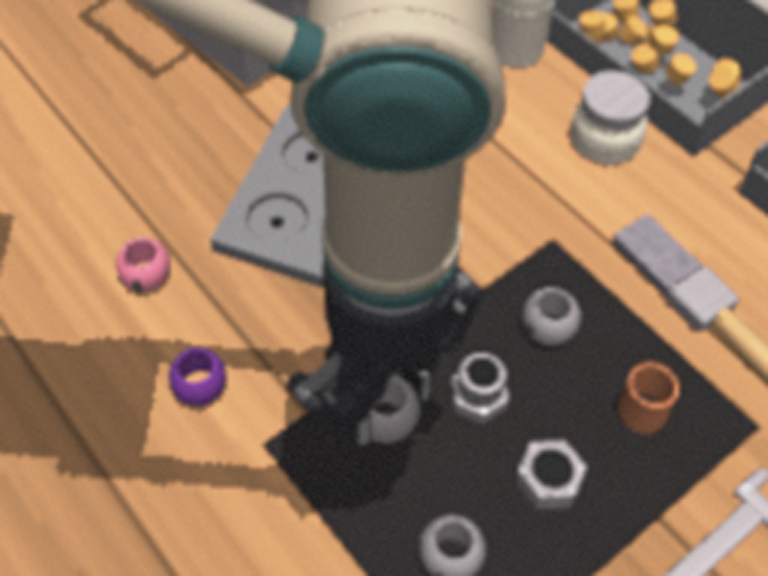

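Ball is held, at crop (390,410), roughly upright. Carrying it to the near free well (0.496,-0.047).

Request:
jog_arm([
  [0.03,[0.01,0.02,0],0],
  [0.03,[0.01,0.04,0],0],
  [0.03,[0.015,0.04,0],0],
  [0.03,[0.015,0.045,0],0],
  [0.03,[0.01,0.045,0],0],
  [0.03,[0.009,0.03,0],0],
  [0.03,[0,0.0045,0],0],
  [0.03,[0,0,0],0],
  [0.03,[0,0,0],0],
])

```text
clock: 11.2
position: [0.4949, -0.0474, 0.1087]
ee_rot: [0.499, -0.499, 0.501, -0.501]
contact_force: [-0.0, -0.7, -1.6]
width: 0.0414
```

```bash
python3 -c "
from h import *
st()
p,d=get_image('side');save(p,'s4',(150,120,406,312),3)"
```

```text
t 11.2 pos [ 0.4949 -0.0474  0.1087] down [-0.001 -0.    -1.   ] jawyaw -0.2 F [-0.  -0.7 -1.6] w 0.0414
```

View pics/s4.png

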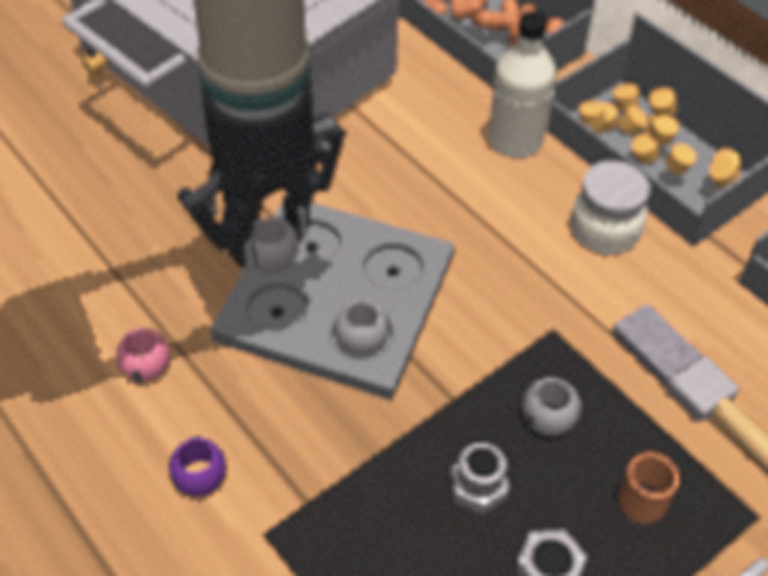

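The ball hangs upright above its well, at crop (272,245). Lowering.

Request:
jog_arm([
  [0.03,[0.001,0.0005,-0.025],0],
  [0.03,[0,0,-0.025],0],
  [0.03,[0,0,-0.015],0],
  [0.03,[0,0,-0.003],0],
  [0.03,[0,0,-0.002],0],
  [0.03,[0,0,0],0],
])

```text
clock: 12.0
position: [0.4967, -0.0463, 0.0397]
ee_rot: [-0.499, 0.499, -0.5, 0.501]
contact_force: [-0.5, -1.1, -1.8]
width: 0.0417
```

Request:
jog_arm([
  [0.03,[0,0,-0.001],0],
  [0.03,[0,0,0],0],
])

```text
clock: 12.25
position: [0.4965, -0.0459, 0.0385]
ee_rot: [-0.499, 0.499, -0.5, 0.501]
contact_force: [0.3, -0.2, -1.4]
width: 0.0414
```

Request:
jog_arm([
  [0.03,[0,0,-0.002],0],
  [0.03,[0,0,0],0],
])

```text
clock: 12.5
position: [0.4962, -0.0458, 0.036]
ee_rot: [0.499, -0.499, 0.501, -0.501]
contact_force: [-0.0, 0.3, -2.1]
width: 0.0413
```

Request:
jog_arm([
  [0.03,[0,0,-0.001],0],
  [0.03,[0,0,0],0],
])

```text
clock: 12.75
position: [0.4963, -0.0459, 0.0357]
ee_rot: [-0.499, 0.499, -0.501, 0.501]
contact_force: [-1.3, 0.8, 3.8]
width: 0.0416
```

Touchdown (+3.8 N) at the expected height. Releasing and lifting.

Request:
jog_arm([
  [0.046,[0,0,0],0],
  [0.05,[0,0,0],0],
  [0.056,[0,0,0],0],
  [0.058,[0,0,0],0],
  [0.058,[0,0,0.015],0],
  [0.058,[0,0,0.03],0],
  [0.058,[0,0,0.02],0],
  [0.058,[0,0,0],0],
])

```text
clock: 13.75
position: [0.4975, -0.0462, 0.1014]
ee_rot: [-0.5, 0.499, -0.5, 0.502]
contact_force: [-0.1, -0.1, -0.6]
width: 0.0579
```

Request:
jog_arm([
  [0.062,[0.03,-0.05,0],0],
  [0.062,[0.03,-0.06,0],0],
  [0.062,[0.03,-0.06,0],0],
  [0.062,[0.022,-0.045,0],0],
  [0.062,[0,0,0],0],
  [0.062,[0,0,0],0],
])

```text
clock: 14.5
position: [0.6029, -0.2519, 0.0984]
ee_rot: [0.499, -0.499, 0.502, -0.499]
contact_force: [0.1, -0.5, 0.2]
width: 0.0621
```

```bash
python3 -c "
from meas import *
st()
p,d=get_image('side');save(p,'s5',(150,120,406,312),3)
t,d=get_image('top');save(t,'t5',(190,150,390,310),4)
for c,im in(('side',p),('top',t)):
  for g in((.6077,-.2595,.0196),(.425,-.35,.0196)):
    print(c,np.round(ballfit(c,im,g,.0196)[1],4))"
```

```text
t 14.5 pos [ 0.6029 -0.2519  0.0984] down [-0.003  0.002 -1.   ] jawyaw -0.2 F [ 0.1 -0.5  0.2] w 0.0621
side [ 0.6068 -0.2595  0.0196]
side [ 0.4245 -0.3485  0.0196]
top [ 0.6321 -0.299   0.0196]
top [ 0.4255 -0.3514  0.0196]
```

View pics/s5.png

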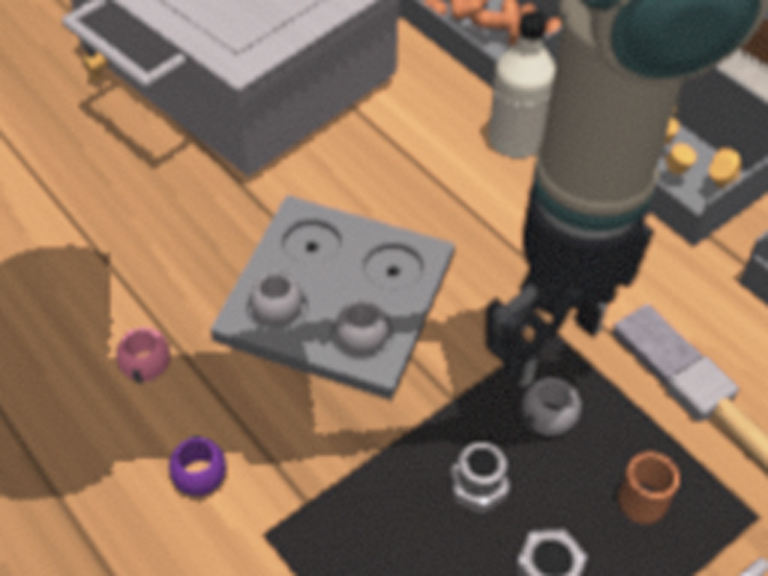

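View pics/t5.png

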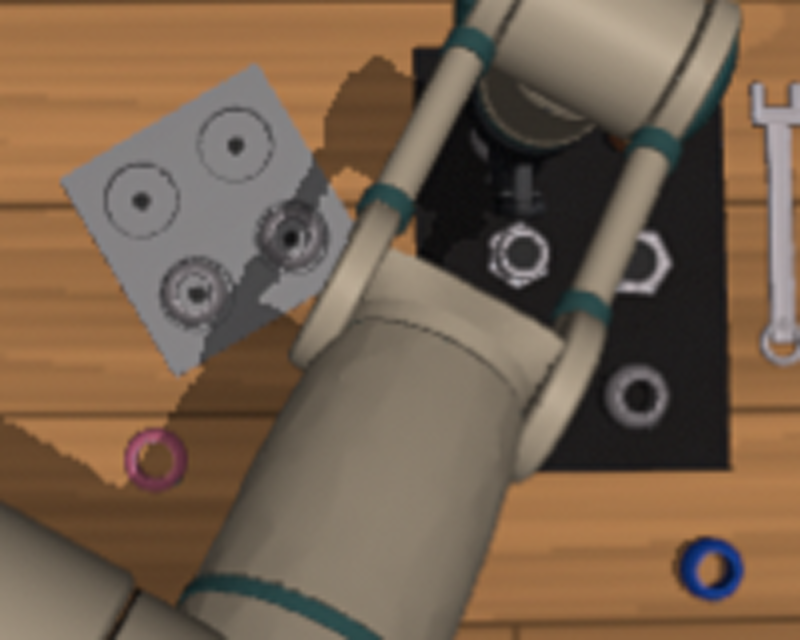

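Ball 2 sits in its well at crop (275,298) in the side view, and the carrier hasn't moved. Next is ball 1 at (552,405).

Request:
jog_arm([
  [0.062,[0.005,-0.008,0],0],
  [0.062,[0,0,-0.01],0],
  [0.062,[0,0,-0.01],0],
  [0.062,[0,0,0],0],
])

```text
clock: 15.1
position: [0.6081, -0.26, 0.0786]
ee_rot: [0.499, -0.5, 0.502, -0.5]
contact_force: [-0.0, 0.3, -0.3]
width: 0.0617
```

Request:
jog_arm([
  [0.062,[0,0,-0.02],0],
  [0.062,[0,0,-0.02],0],
  [0.062,[0,0,-0.0085],0],
  [0.062,[0,0,0],0],
  [0.044,[0,0,0],0],
  [0.038,[0,0,0],0],
  [0.03,[0,0,0],0],
  [0.03,[0,0,0],0],
], force=35)

```text
clock: 16.1
position: [0.6091, -0.2609, 0.0329]
ee_rot: [-0.499, 0.499, -0.5, 0.501]
contact_force: [-2.0, 0.1, 6.5]
width: 0.0413
```

```bash
python3 -c "
from h import *
st()"
```

```text
t 16.1 pos [ 0.6091 -0.2609  0.0329] down [ 0.    -0.001 -1.   ] jawyaw -0.2 F [-2.   0.1  6.5] w 0.0413
```

Gripped a little high (0.0329), so I'll regrip lower.

Request:
jog_arm([
  [0.055,[0,0,0],0],
  [0.055,[0,0,0],0],
  [0.055,[0,0,-0.003],0],
  [0.055,[0,0,0],0],
  [0.044,[0,0,0],0],
  [0.038,[0,0,0],0],
  [0.03,[0,0,0],0],
  [0.03,[0,0,0],0],
], force=35)

```text
clock: 17.1
position: [0.6094, -0.2607, 0.0289]
ee_rot: [-0.499, 0.499, -0.501, 0.501]
contact_force: [-0.6, 0.5, 1.7]
width: 0.0414
```

Request:
jog_arm([
  [0.03,[0,0,0.01],0],
  [0.03,[0,0,0.02],0],
  [0.03,[0,0,0.03],0],
  [0.03,[0,0.02,0.01],0],
  [0.03,[0,0.04,0],0],
  [0.03,[-0.004,0.045,0],0],
  [0.03,[-0.004,0.045,0],0],
  [0.03,[0,0.03,0],0],
  [0.03,[0,0,0],0],
  [0.03,[0,0,0],0],
])

```text
clock: 18.35
position: [0.6008, -0.0802, 0.0983]
ee_rot: [0.499, -0.5, 0.501, -0.5]
contact_force: [0.4, -0.3, -2.9]
width: 0.0416
```

```bash
python3 -c "
from h import *
st()
p,d=get_image('side');save(p,'s6',(150,120,406,312),3)"
```

```text
t 18.35 pos [ 0.6008 -0.0802  0.0983] down [-0.001 -0.    -1.   ] jawyaw -0.1 F [ 0.4 -0.3 -2.9] w 0.0416
```

View pics/s6.png

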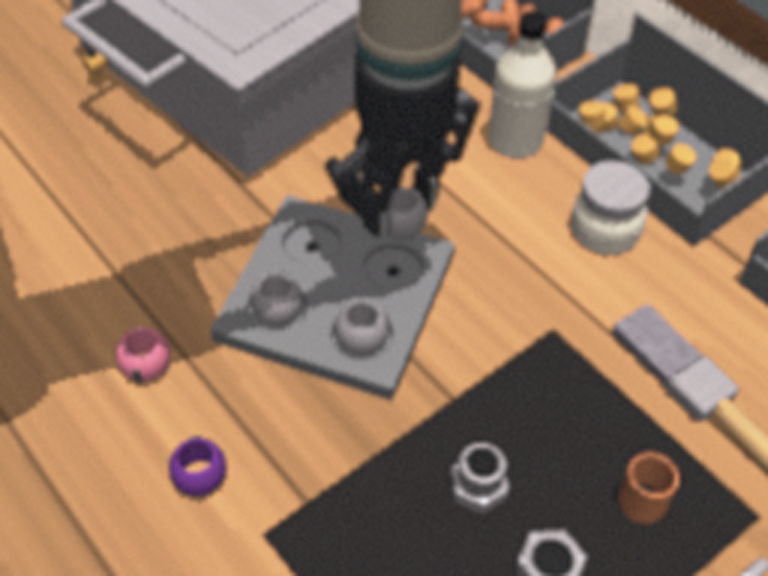

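Ball 1 is held upright, at crop (405,212). Shifting 5.5 mm in y and lowering into the well (0.600,-0.074).

Request:
jog_arm([
  [0.03,[0,0.0055,0],0],
  [0.03,[0,0,-0.02],0],
  [0.03,[0,0,-0.02],0],
  [0.03,[0,0,-0.015],0],
  [0.03,[0,0,-0.002],0],
  [0.03,[0,0,0],0],
])

```text
clock: 19.15
position: [0.6016, -0.0754, 0.0419]
ee_rot: [-0.499, 0.499, -0.501, 0.501]
contact_force: [0.2, -0.0, -1.8]
width: 0.0414
```

```bash
python3 -c "
from h import *
st()"
```

```text
t 19.15 pos [ 0.6016 -0.0754  0.0419] down [ 0.001 -0.    -1.   ] jawyaw -0.2 F [ 0.2 -0.  -1.8] w 0.0414
```

Request:
jog_arm([
  [0.03,[0,0,-0.004],0],
  [0.03,[0,0,-0.0015],0],
  [0.03,[0,0,0],0],
])

```text
clock: 19.52
position: [0.6012, -0.0752, 0.0363]
ee_rot: [-0.499, 0.499, -0.501, 0.501]
contact_force: [0.2, 0.3, -1.6]
width: 0.0416
```

Request:
jog_arm([
  [0.03,[0,0,-0.001],0],
  [0.03,[0,0,0],0],
])

```text
clock: 19.77
position: [0.6012, -0.0752, 0.0352]
ee_rot: [-0.499, 0.499, -0.501, 0.501]
contact_force: [0.3, -0.0, -1.7]
width: 0.0414
```

Request:
jog_arm([
  [0.03,[0,0,-0.001],0],
  [0.03,[0,0,0],0],
])

```text
clock: 20.02
position: [0.6013, -0.0752, 0.0348]
ee_rot: [-0.499, 0.499, -0.501, 0.501]
contact_force: [-1.0, 1.2, 3.4]
width: 0.0416
```

Request:
jog_arm([
  [0.046,[0,0,0],0],
  [0.05,[0,0,0],0],
  [0.056,[0,0,0],0],
  [0.058,[0,0,0],0],
  [0.058,[0,0,0.015],0],
  [0.058,[0,0,0.03],0],
  [0.058,[0,0,0.02],0],
  [0.058,[0,0,0],0],
])

```text
clock: 21.02
position: [0.6029, -0.0756, 0.1019]
ee_rot: [-0.5, 0.498, -0.499, 0.502]
contact_force: [0.1, -0.6, -0.3]
width: 0.0581
```

Request:
jog_arm([
  [0.062,[-0.03,-0.045,0],0],
  [0.062,[-0.03,-0.047,0],0],
  [0.062,[-0.03,-0.047,0],0],
  [0.062,[-0.03,-0.047,0],0],
  [0.062,[-0.03,-0.047,0],0],
  [0.062,[-0.026,-0.042,0],0],
  [0.062,[0,0,0],0],
  [0.062,[0,0,0],0],
])

```text
clock: 22.02
position: [0.4249, -0.3495, 0.0986]
ee_rot: [0.499, -0.499, 0.502, -0.5]
contact_force: [0.3, 0.2, -0.8]
width: 0.0623
```

```bash
python3 -c "
from h import *
st()
p,d=get_image('side');save(p,'s7',(150,120,406,312),3)"
```

```text
t 22.02 pos [ 0.4249 -0.3495  0.0986] down [-0.001  0.002 -1.   ] jawyaw -0.2 F [ 0.3  0.2 -0.8] w 0.0623
```

View pics/s7.png

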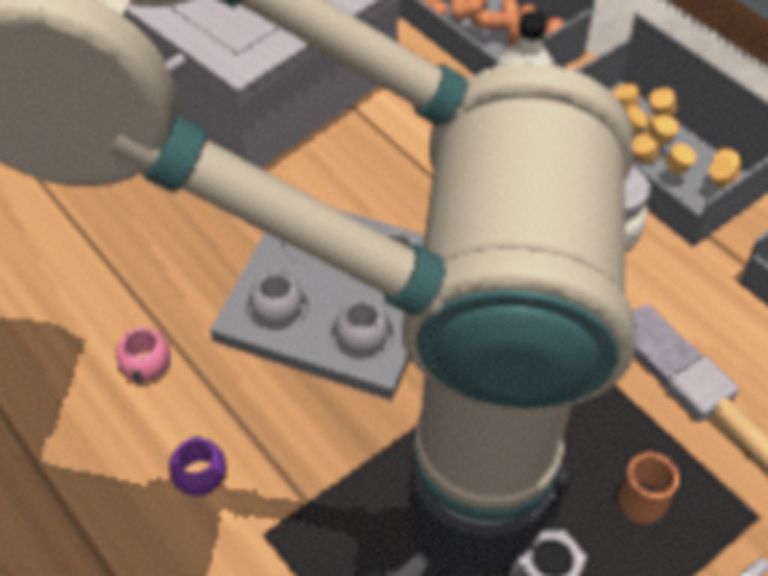

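The arm hides the far well, so ball 1 will be checked later. Descending on ball 3.

Request:
jog_arm([
  [0.062,[0,0,-0.02],0],
  [0.062,[0,0,-0.02],0],
  [0.062,[0,0,-0.02],0],
  [0.062,[0,0,-0.007],0],
  [0.062,[0,0,0],0],
])

```text
clock: 22.7
position: [0.4256, -0.3492, 0.0319]
ee_rot: [0.5, -0.5, 0.501, -0.5]
contact_force: [0.6, 0.4, 0.6]
width: 0.062
```

Request:
jog_arm([
  [0.055,[0,0,-0.0025],0],
  [0.055,[0,0,0],0],
  [0.044,[0,0,0],0],
  [0.038,[0,0,0],0],
  [0.03,[0,0,0],0],
  [0.03,[0,0,0],0],
], force=35)

```text
clock: 23.45
position: [0.4247, -0.3503, 0.0305]
ee_rot: [0.499, -0.499, 0.501, -0.501]
contact_force: [-3.0, 1.0, 5.2]
width: 0.0419
```

```bash
python3 -c "
from h import *
st()"
```

```text
t 23.45 pos [ 0.4247 -0.3503  0.0305] down [-0. -0. -1.] jawyaw -0.2 F [-3.   1.   5.2] w 0.0419
```

Request:
jog_arm([
  [0.03,[0,0,0.01],0],
  [0.03,[0,0,0.02],0],
  [0.03,[0,0,0.03],0],
  [0.03,[0.008,0.02,0.015],0],
  [0.03,[0.015,0.04,0],0],
  [0.03,[0.018,0.045,0],0],
  [0.03,[0.018,0.045,0],0],
  [0.03,[0.018,0.045,0],0],
  [0.03,[0.018,0.045,0],0],
  [0.03,[0.018,0.045,0],0],
])

```text
clock: 24.7
position: [0.538, -0.0623, 0.1046]
ee_rot: [0.499, -0.499, 0.501, -0.5]
contact_force: [0.4, -0.1, -1.8]
width: 0.0413
```

Request:
jog_arm([
  [0.03,[0.015,0.03,0],0],
  [0.03,[0.008,0.02,0],0],
  [0.03,[0,0,0],0],
  [0.03,[0,0,0],0],
])

```text
clock: 25.2
position: [0.5604, -0.0149, 0.1044]
ee_rot: [0.499, -0.5, 0.501, -0.5]
contact_force: [-0.9, 0.3, -2.0]
width: 0.0417
```

```bash
python3 -c "
from h import *
st()
p,d=get_image('side');save(p,'s8',(150,120,406,312),3)"
```

```text
t 25.2 pos [ 0.5604 -0.0149  0.1044] down [-0.001 -0.    -1.   ] jawyaw -0.1 F [-0.9  0.3 -2. ] w 0.0417
```

View pics/s8.png

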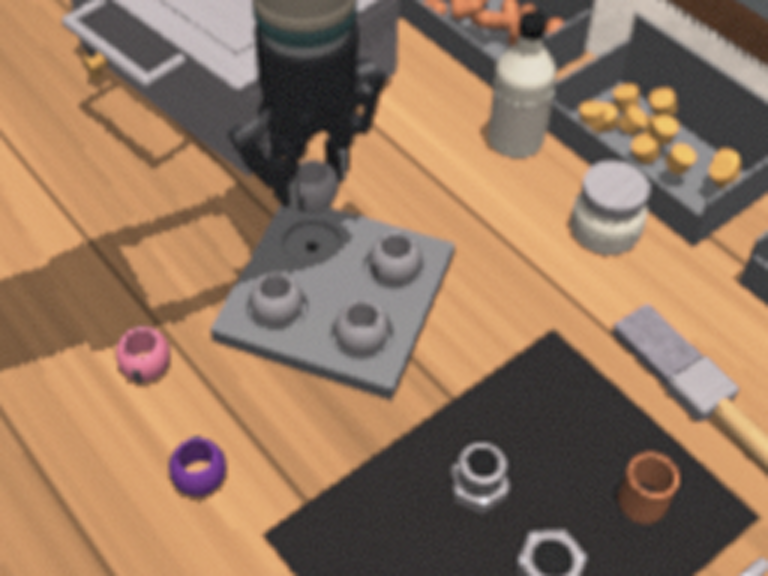

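Ball 1 is seated (396,258) and ball 3 is held above the last well. Lowering.

Request:
jog_arm([
  [0.03,[0.001,0.0065,0],0],
  [0.03,[0,0,-0.025],0],
  [0.03,[0,0,-0.02],0],
  [0.03,[0,0,-0.015],0],
  [0.03,[0,0,-0.002],0],
  [0.03,[0,0,0],0],
])

```text
clock: 26.0
position: [0.5626, -0.0089, 0.043]
ee_rot: [-0.499, 0.499, -0.501, 0.501]
contact_force: [0.4, -0.0, -2.1]
width: 0.0416
```

```bash
python3 -c "
from h import *
st()"
```

```text
t 26.0 pos [ 0.5626 -0.0089  0.043 ] down [ 0.001 -0.    -1.   ] jawyaw -0.2 F [ 0.4 -0.  -2.1] w 0.0416
```

Request:
jog_arm([
  [0.03,[0,0,-0.004],0],
  [0.03,[0,0,-0.001],0],
  [0.03,[0,0,0],0],
])

```text
clock: 26.38
position: [0.5623, -0.0087, 0.0378]
ee_rot: [-0.499, 0.499, -0.501, 0.501]
contact_force: [-0.2, 0.1, -1.4]
width: 0.0419
```

Request:
jog_arm([
  [0.03,[0,0,-0.001],0],
  [0.03,[0,0,0],0],
])

```text
clock: 26.62
position: [0.5622, -0.0087, 0.0366]
ee_rot: [-0.499, 0.499, -0.501, 0.501]
contact_force: [-0.4, 0.1, -1.5]
width: 0.0412
```

Request:
jog_arm([
  [0.03,[0,0,-0.001],0],
  [0.03,[0,0,0],0],
])

```text
clock: 26.88
position: [0.5623, -0.0087, 0.0365]
ee_rot: [-0.499, 0.499, -0.501, 0.501]
contact_force: [-2.2, 0.5, 5.5]
width: 0.0415
```

Request:
jog_arm([
  [0.046,[0,0,0],0],
  [0.05,[0,0,0],0],
  [0.056,[0,0,0],0],
  [0.058,[0,0,0],0],
  [0.058,[0,0,0.015],0],
  [0.058,[0,0,0.03],0],
  [0.058,[0,0,0.05],0],
  [0.05,[-0.04,0.02,0.05],0],
  [0.04,[-0.05,0.03,0.02],0.06],
  [0.04,[-0.05,0.02,0],0.06],
])

```text
clock: 28.12
position: [0.425, 0.0607, 0.2002]
ee_rot: [0.53, -0.527, 0.468, -0.471]
contact_force: [-0.5, 0.2, 0.1]
width: 0.0399
```

```bash
python3 - <<'E'
from h import *
st()
ps={}
for c in("side","top"):
    ps[c]=get_image(c)
    for nm,z in(("lid_handle",.115),("lid_hinge",.121)):
        for r in spot_point(nm,c)[:1]:print(c,nm,round(r["score"],2),np.round(r["position"],1),np.round(onz(c,r["position"],z),4))
save(ps["side"][0],'s9',(150,80,350,230),4)
save(ps["top"][0],'t9',(60,100,300,250),3.3)
E
```

```text
t 28.12 pos [0.425  0.0607 0.2002] down [ 0.006  0.    -1.   ] jawyaw 6.8 F [-0.5  0.2  0.1] w 0.0399
side lid_hinge 0.87 [251.1  94.8] [0.7503 0.2497 0.121 ]
top lid_handle 0.61 [136.4 221.5] [0.4984 0.2131 0.115 ]
top lid_hinge 0.9 [125.2 123.5] [0.7554 0.2476 0.121 ]
```

View pics/s9.png

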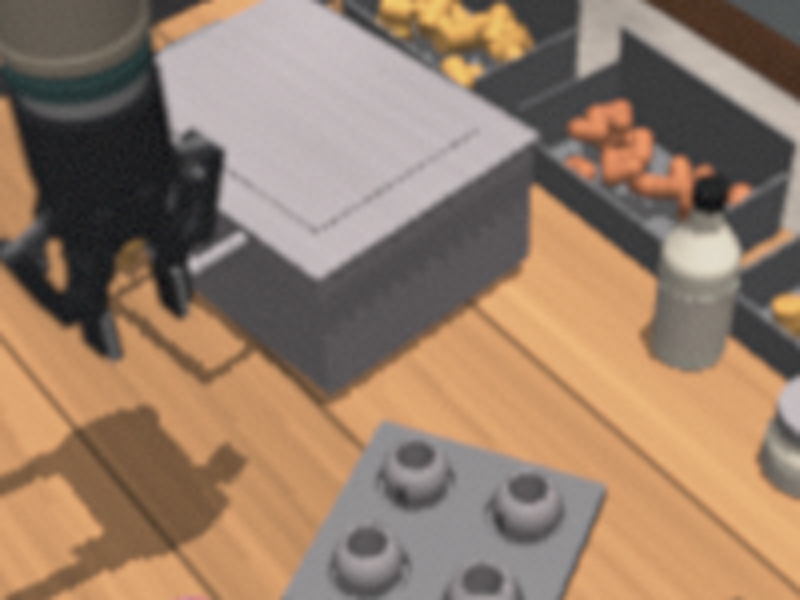

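View pics/t9.png

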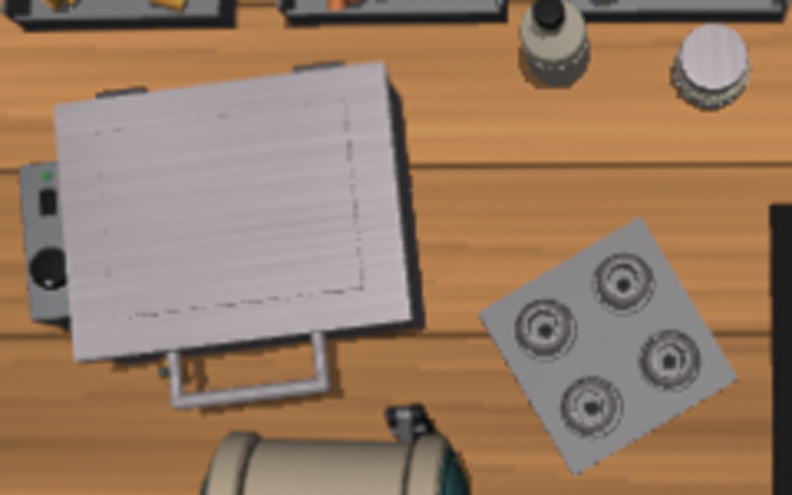

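All four balls stand in the wells, in both views. The top crop shows the handle bar from about (174,404) to (328,386). Locating it from both cameras, using the first side picture where it isn't hidden.

```bash
python3 - <<'E'
from h import *
for a in((174,404),(328,386)):
    u=(60+(a[0]+.5)/3.3-.5,100+(a[1]+.5)/3.3-.5);print("top",u,onz("top",u,.115).round(4))
p=cv2.cvtColor(cv2.imread("pics/side0.png"),cv2.COLOR_BGR2RGB);save(p,"hs",(160,105,230,155),11)
p=cv2.cvtColor(cv2.imread("pics/top0.png"),cv2.COLOR_BGR2RGB);save(p,"ht",(100,195,170,235),11)
d=np.load("top0.npy");g=cv2.cvtColor(p,cv2.COLOR_RGB2GRAY)
for c in (118,124,130,136,142,148,154):
    print(c,[(r,round(float(atd("top",(c,r),d[r,c])[2]),3)) for r in range(213,226)])
E
```

```text
top (112.37878787878788, 222.07575757575756) [0.497  0.2764 0.115 ]
top (159.04545454545456, 216.62121212121212) [0.511  0.1542 0.115 ]
118 [(213, -0.004), (214, 0.002), (215, 0.001), (216, 0.002), (217, 0.002), (218, 0.0), (219, 0.113), (220, 0.122), (221, 0.122), (222, 0.124), (223, 0.115), (224, -0.001), (225, -0.006)]
124 [(213, -0.003), (214, -0.001), (215, -0.002), (216, 0.002), (217, 0.003), (218, -0.004), (219, 0.12), (220, 0.119), (221, 0.124), (222, 0.121), (223, -0.002), (224, -0.005), (225, -0.002)]
130 [(213, -0.005), (214, 0.004), (215, 0.001), (216, -0.004), (217, 0.003), (218, 0.117), (219, 0.118), (220, 1.334), (221, 0.121), (222, 0.114), (223, -0.001), (224, 0.001), (225, 0.003)]
136 [(213, -0.0), (214, 0.007), (215, 0.002), (216, 0.002), (217, 0.114), (218, 0.115), (219, 0.121), (220, 0.118), (221, 0.119), (222, -0.007), (223, -0.001), (224, 0.004), (225, -0.0)]
142 [(213, -0.004), (214, -0.005), (215, -0.006), (216, 0.117), (217, 0.114), (218, 0.121), (219, 0.119), (220, 0.118), (221, 0.004), (222, -0.007), (223, 0.001), (224, -0.004), (225, -0.001)]
148 [(213, 0.001), (214, 0.003), (215, 0.001), (216, 0.119), (217, 0.121), (218, 0.12), (219, 0.119), (220, 1.334), (221, -0.004), (222, -0.004), (223, -0.003), (224, -0.006), (225, 0.002)]
154 [(213, 0.001), (214, 0.002), (215, 0.124), (216, 0.117), (217, 0.118), (218, 0.12), (219, 0.121), (220, -0.004), (221, -0.004), (222, -0.0), (223, 0.002), (224, 0.002), (225, -0.001)]
```

View pics/hs.png

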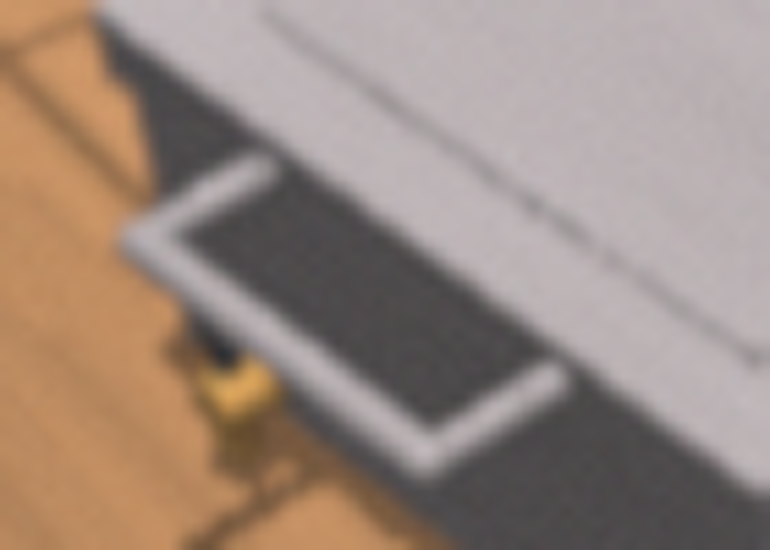

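View pics/ht.png

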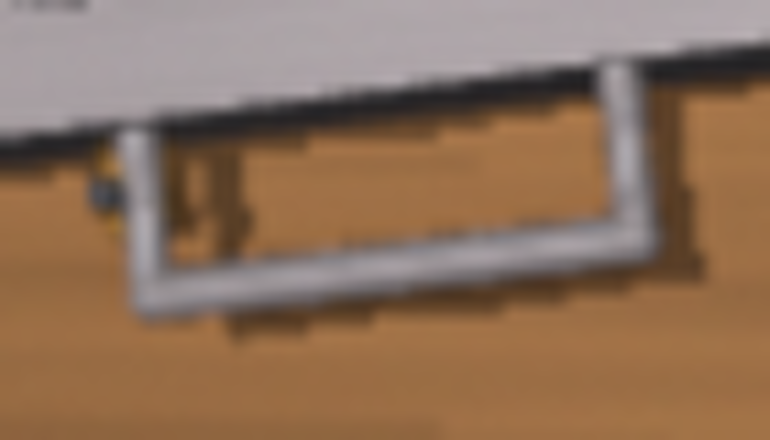

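```bash
python3 - <<'E'
from h import *
for c,us in(("top",((113.2,221.5),(158.2,216.6))),("side",((173.0,126.4),(198.4,146.2)))):
    P=[onz(c,u,.115) for u in us];v=P[0]-P[1]
    print(c,np.round(P,4),"mid",np.round((P[0]+P[1])/2,4),"len",np.linalg.norm(v).round(3),"hinge dir yaw",np.degrees(np.arctan2(-v[0],v[1])).round(1))
E
```

```text
top [[0.4984 0.2742 0.115 ]
 [0.511  0.1564 0.115 ]] mid [0.5047 0.2153 0.115 ] len 0.119 hinge dir yaw 6.1
side [[0.4989 0.2748 0.115 ]
 [0.5114 0.1611 0.115 ]] mid [0.5051 0.218  0.115 ] len 0.114 hinge dir yaw 6.2
```

Both cameras agree: handle middle (0.505, 0.2165, 0.115), yaw 6.2°. Moving above it.

Request:
jog_arm([
  [0.034,[0.02,0.04,0],0],
  [0.034,[0.02,0.04,0],-0.01],
  [0.034,[0.02,0.04,0],0],
  [0.034,[0.02,0.035,0],0],
  [0.034,[0,0,0],0],
  [0.034,[0,0,0],0],
])

```text
clock: 29.18
position: [0.5054, 0.2143, 0.1965]
ee_rot: [-0.525, 0.527, -0.473, 0.473]
contact_force: [0.2, 0.1, 0.0]
width: 0.0338
```

```bash
python3 -c "
from h import *
st()
p,d=get_image('side');save(p,'s10',(110,60,310,210),4)"
```

```text
t 29.18 pos [0.5054 0.2143 0.1965] down [-0.001 -0.001 -1.   ] jawyaw 6.1 F [0.2 0.1 0. ] w 0.0338
```

View pics/s10.png

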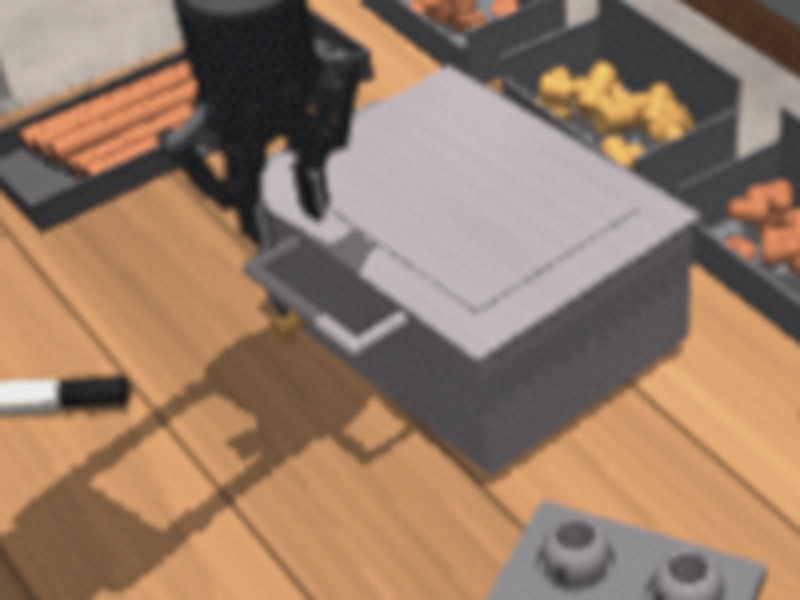

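The gripper is above the handle. Descending in steps, watching the force.

Request:
jog_arm([
  [0.034,[0,0,-0.03],0],
  [0.034,[0,0,-0.02],0],
  [0.034,[0,0,-0.012],0],
  [0.034,[0,0,-0.005],0],
  [0.034,[0,0,0],0],
])

```text
clock: 29.85
position: [0.5052, 0.2147, 0.1305]
ee_rot: [0.526, -0.526, 0.473, -0.473]
contact_force: [0.2, -0.3, 0.3]
width: 0.0342
```

Request:
jog_arm([
  [0.034,[-0.001,0,-0.008],0],
  [0.034,[0,0,-0.006],0],
  [0.034,[0,0,0],0],
  [0.034,[0,0,0],0],
])

```text
clock: 30.35
position: [0.504, 0.215, 0.1163]
ee_rot: [0.526, -0.526, 0.472, -0.473]
contact_force: [0.3, 0.8, 0.0]
width: 0.034
```

Request:
jog_arm([
  [0.034,[0.001,0,-0.004],0],
  [0.022,[0,0,0],0],
  [0.012,[0,0,0],0],
  [0.005,[0,0,0],0],
  [0.004,[0,0,0],0],
  [0.004,[0,0,0],0],
], force=30)

```text
clock: 31.1
position: [0.5039, 0.2148, 0.1121]
ee_rot: [-0.525, 0.527, -0.473, 0.472]
contact_force: [-4.7, 0.4, 1.8]
width: 0.0109
```

```bash
python3 -c "
from h import *
st()
p,d=get_image('side');save(p,'s11',(110,60,310,210),4)"
```

```text
t 31.1 pos [0.5039 0.2148 0.1121] down [-0.002 -0.    -1.   ] jawyaw 6.1 F [-4.7  0.4  1.8] w 0.0109
```

View pics/s11.png

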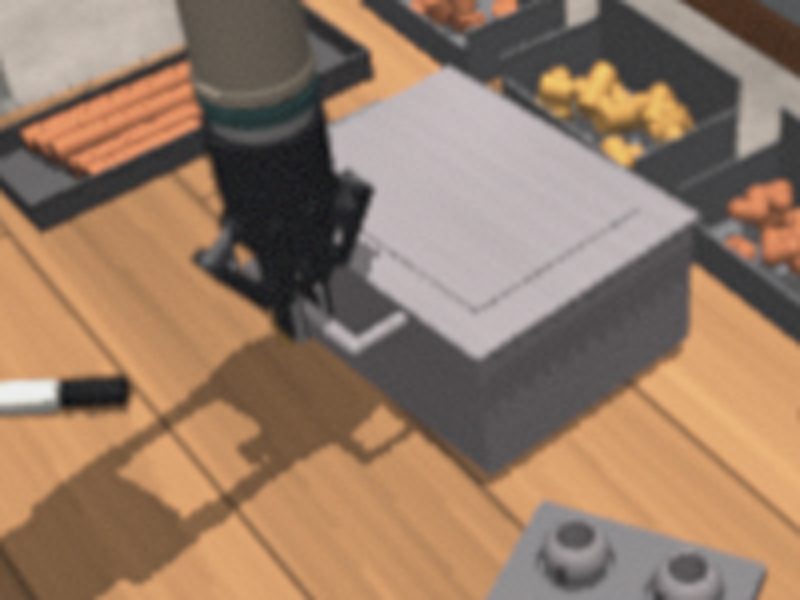

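The bar is gripped at 10.9 mm. Working out the arc shifts.

```bash
python3 - <<'E'
import numpy as np
r=.24507;f=-np.arcsin(.006/r);t=np.radians(np.r_[0,2,5,9,13,17,21,25,29,33,37,41,45,49,53,56.5,59,60])
a=r*(np.cos(f)-np.cos(t+f));z=r*np.sin(t+f)+.006
P=np.round(np.c_[a*np.cos(np.radians(6.2)),a*np.sin(np.radians(6.2)),z],4)
for q,d in zip(np.degrees(t[1:]),np.diff(P,axis=0)):print(q.round(1),np.round(d,4).tolist())
print(P[-1],P[8])
E
```

```text
2.0 [-0.0001, -0.0, 0.0086]
5.0 [0.0005, 0.0, 0.0128]
9.0 [0.0017, 0.0002, 0.017]
13.0 [0.0028, 0.0003, 0.0169]
17.0 [0.004, 0.0005, 0.0166]
21.0 [0.0051, 0.0005, 0.0163]
25.0 [0.0063, 0.0007, 0.0159]
29.0 [0.0073, 0.0008, 0.0154]
33.0 [0.0084, 0.0009, 0.0149]
37.0 [0.0095, 0.001, 0.0143]
41.0 [0.0103, 0.0012, 0.0135]
45.0 [0.0113, 0.0012, 0.0128]
49.0 [0.0122, 0.0013, 0.012]
53.0 [0.0129, 0.0014, 0.0111]
56.5 [0.012, 0.0013, 0.0089]
59.0 [0.0088, 0.001, 0.0059]
60.0 [0.0036, 0.0004, 0.0023]
[0.1166 0.0127 0.2152] [0.0276 0.003  0.1195]
```

Request:
jog_arm([
  [0.004,[0,0,0.009],0],
  [0.004,[0.0005,0,0.013],0],
  [0.004,[0.0015,0,0.017],0],
  [0.004,[0.003,0.0005,0.017],0],
  [0.004,[0,0,0],0],
], force=40)

```text
clock: 31.78
position: [0.509, 0.2154, 0.1699]
ee_rot: [-0.526, 0.526, -0.473, 0.472]
contact_force: [-5.3, -0.4, -3.1]
width: 0.0109
```

```bash
python3 -c "
from h import *
st()"
```

```text
t 31.77 pos [0.509  0.2154 0.1699] down [-0.001  0.    -1.   ] jawyaw 6.1 F [-5.3 -0.4 -3.1] w 0.0109
```

Request:
jog_arm([
  [0.004,[0.004,0.0005,0.0165],0],
  [0.004,[0.005,0.0005,0.0165],0],
  [0.004,[0.0065,0.0005,0.016],0],
  [0.004,[0.0075,0.001,0.0155],0],
  [0.004,[0.0085,0.001,0.015],0],
  [0.004,[0,0,0],0],
])

```text
clock: 32.52
position: [0.5402, 0.219, 0.2502]
ee_rot: [-0.526, 0.526, -0.473, 0.472]
contact_force: [-7.5, 0.4, 0.9]
width: 0.0106
```

```bash
python3 -c "
from h import *
st()
p,d=get_image('side');save(p,'s12',(110,20,310,170),4)"
```

```text
t 32.52 pos [0.5402 0.219  0.2502] down [-0.002  0.001 -1.   ] jawyaw 6.1 F [-7.5  0.4  0.9] w 0.0106
```

View pics/s12.png

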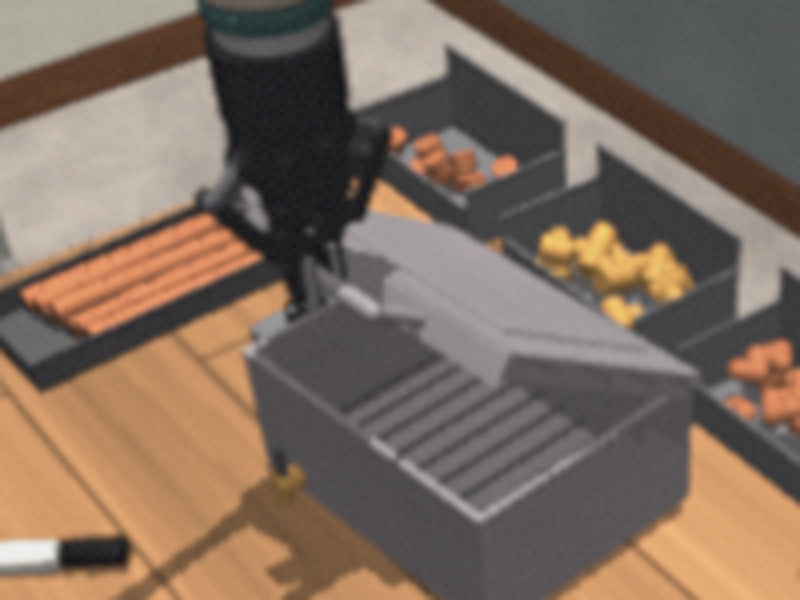

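The lid is up about 34° and the bar is turning cleanly in the grip. Continuing.

Request:
jog_arm([
  [0.004,[0.009,0.001,0.0145],0],
  [0.004,[0.01,0.001,0.0135],0],
  [0.004,[0.011,0.0015,0.013],0],
  [0.004,[0.012,0.0015,0.012],0],
  [0.004,[0.013,0.0015,0.011],0],
  [0.004,[0,0,0],0],
])

```text
clock: 33.33
position: [0.5962, 0.2256, 0.3154]
ee_rot: [0.527, -0.525, 0.472, -0.473]
contact_force: [-7.8, -0.9, 3.7]
width: 0.0108
```

```bash
python3 -c "
from h import *
s=st();z=s['position'][2]
print(np.degrees(np.arcsin((z-.1121-.006)/.24507))+1.4)"
```

```text
t 33.33 pos [0.5962 0.2256 0.3154] down [ 0.002  0.001 -1.   ] jawyaw 6.1 F [-7.8 -0.9  3.7] w 0.0108
55.021074641469205
```

Request:
jog_arm([
  [0.004,[0.008,0.001,0.005],0],
  [0.004,[0.008,0.001,0.0045],0],
  [0.004,[0.006,0.0005,0.003],0],
  [0.004,[0,0,0],0],
  [0.004,[0,0,0],0],
])

```text
clock: 33.95
position: [0.6163, 0.228, 0.3295]
ee_rot: [0.527, -0.526, 0.472, -0.472]
contact_force: [-11.3, 0.3, 11.6]
width: 0.0108
```

```bash
python3 -c "
from h import *
s=st();z=s['position'][2]
print(np.degrees(np.arcsin((z-.1121-.006)/.24507))+1.4)
p,d=get_image('side');save(p,'s13',(110,0,310,150),4);np.save('ds.npy',d)
print(silhouettes('washer_lid','side')[0]['score'])
t,d=get_image('top');save(t,'t13')
r=silhouettes('washer_lid','side')
m=cv2.erode(r[0]['mask'].astype(np.uint8),np.ones((5,5)))>0
ds=np.load('ds.npy');v,u=np.nonzero(m&(ds>0))
P=np.array([atd('side',(a,b),ds[b,a]) for a,b in zip(u,v)])
np.save('P.npy',P);print(len(P))
rng=np.random.default_rng(0);best=0
for _ in range(500):
    q=P[rng.choice(len(P),3,False)];n=np.cross(q[1]-q[0],q[2]-q[0]);n/=np.linalg.norm(n)
    k=np.abs((P-q[0])@n)<.004
    if k.sum()>best:best=k.sum();K=k
Q=P[K];n=np.linalg.svd(Q-Q.mean(0))[2][2];print(best,n,np.degrees(np.arccos(abs(n[2]))),Q.mean(0))"
```

```text
t 33.95 pos [0.6163 0.228  0.3295] down [ 0.001  0.001 -1.   ] jawyaw 6.2 F [-11.3   0.3  11.6] w 0.0108
61.029897712385655
0.77
1273
932 [-0.82038865 -0.09404425 -0.56401963] 55.66575978847227 [0.68375527 0.23061967 0.22406324]
```

View pics/s13.png

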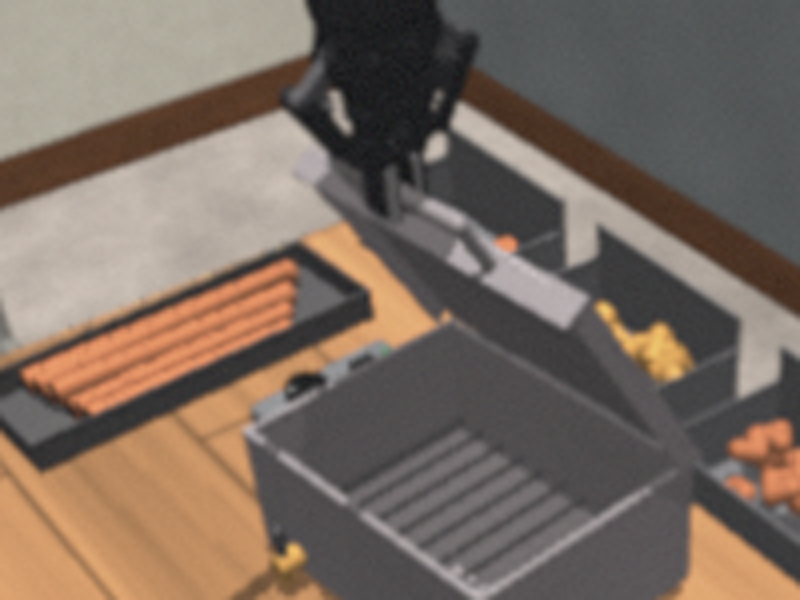

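View pics/t13.png

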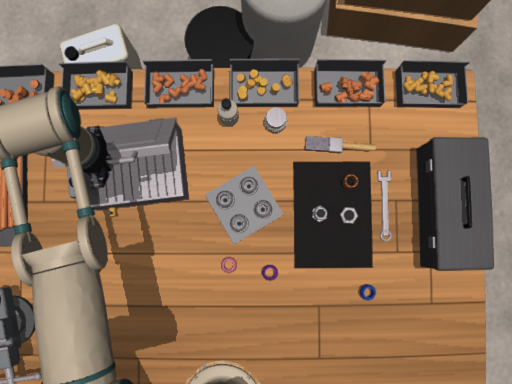

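The lid is open at about 60°: kinematics give 59 to 61°, a rough depth plane gives 56°. The bar is at crop (440,210), and all four balls and the bystanders are undisturbed in the top view. I'll relieve the radial squeeze slightly and check the angle more carefully.

Request:
jog_arm([
  [0.004,[-0.001,0,0.0015],0],
  [0.004,[0,0,0],0],
  [0.004,[0,0,0],0],
])

```text
clock: 34.52
position: [0.6163, 0.228, 0.3296]
ee_rot: [0.527, -0.525, 0.472, -0.473]
contact_force: [-8.4, -0.6, 6.9]
width: 0.0103
```

```bash
python3 - <<'E'
from h import *
st()
P0=np.load('P.npy');a=np.radians(6.2);ex=np.array([np.cos(a),np.sin(a),0]);ey=np.array([-np.sin(a),np.cos(a),0])
H=np.array([.505,.2165,.121])+.245*ex
# fit in the hinge-perpendicular section
s=(P0-H)@ex;z=P0[:,2]-H[2]
for lo,hi in((.03,.19),(.05,.17)):
    r=np.hypot(s,z);k=(r>lo)&(r<hi);t=np.degrees(np.arctan2(z[k],-s[k]));h=np.histogram(t,bins=np.arange(40,72,2));print(h[0],np.median(t))
    # robust 2D line
    pts=np.c_[-s[k],z[k]].astype(np.float32);v=cv2.fitLine(pts,cv2.DIST_WELSCH,0,.001,.001).ravel();print("line",np.degrees(np.arctan2(v[1],v[0])),v[2:])
p,d=get_image('side');save(p,'s14',(190,20,290,95),8)
for th in(52,56,60,64):
    t=np.radians(th);fx=-ex*np.cos(t)+np.array([0,0,1])*np.sin(t);n=ex*np.sin(t)+np.array([0,0,1])*np.cos(t)
    e=H+.245*fx-.006*n-.058*ey; print(th,"bar right end",proj('side',e).round(1),"crop",((proj('side',e)-[190,20])*8).round())
E
```

```text
t 34.52 pos [0.6163 0.228  0.3296] down [ 0.002  0.001 -1.   ] jawyaw 6.2 F [-8.4 -0.6  6.9] w 0.0103
[  0   0   0   0   1   3  22  76 118 517   5   1   0   0   0] 58.617973911656335
line 58.297062 [0.04393245 0.07179995]
[  0   0   0   0   0   3  19  59  77 443   0   0   0   0   0] 58.66991099780508
line 58.689495 [0.04483555 0.07392671]
52 bar right end [217.9  66.6] crop [223. 373.]
56 bar right end [221.9  60.4] crop [255. 323.]
60 bar right end [226.2  54.5] crop [290. 276.]
64 bar right end [230.8  48.8] crop [326. 231.]
```

View pics/s14.png

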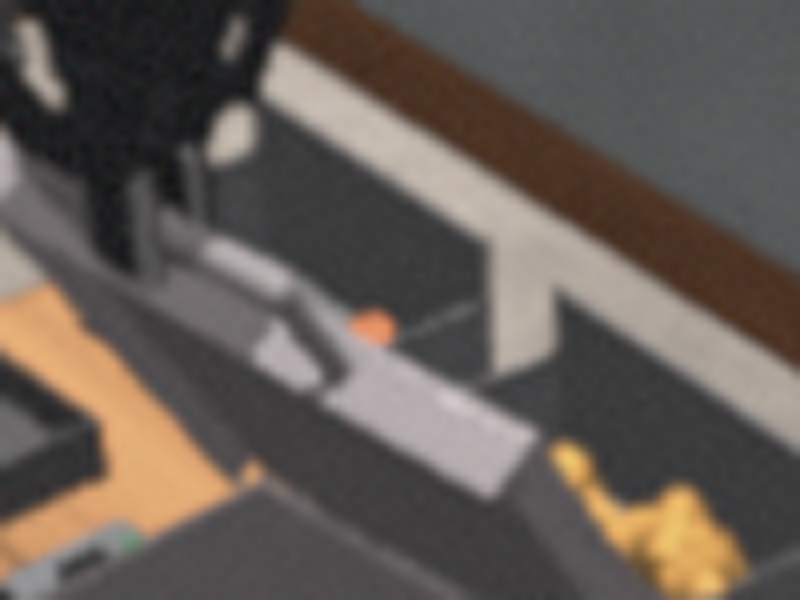

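The bar's right end at crop (287,280) matches 60° in the projection (290,276), and the depth section gives 58.5°. The lid is still, so I'm taking a final look at the carrier before handing in.

```bash
python3 -c "
from h import *
s=st();print(np.abs(s['qd']).max())
p,d=get_image('top');save(p,'t15',(200,160,290,250),6)"
```

```text
t 34.58 pos [0.6162 0.228  0.3296] down [ 0.002  0.001 -1.   ] jawyaw 6.2 F [-7.  -0.2  5.9] w 0.0105
0.0023571013108258576
```

View pics/t15.png

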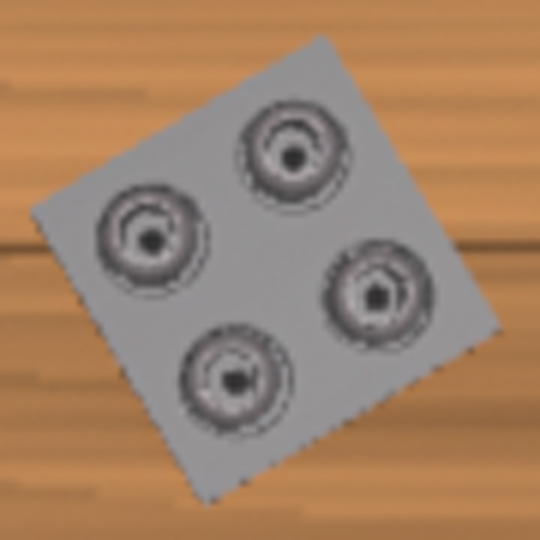

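All four balls stand upright inside their well rings, offset by about a pixel (3 mm) at most. Handing in.

```bash
python3 -c "
from rig import sign_off
print(sign_off())"
```

```text
the job is handed in; nothing more can be done
None
```

I set the three loose steel balls into the three free wells one at a time. Each was lowered until touchdown showed in the force reading, then released. I then gripped the lid's handle, lifted the lid along its arc and handed in at about 34.6 s, still holding it.

**Lid angle:** three checks put it near 60°. The gripper's position gave 59–61°, the handle seen in the side image about 60°, and a depth section of the lid about 58.5°. A first, rough plane fit disagreed at 55.7°; I took it as mixing in the skirt, and it is still inside the 52–68° band. The arm was still.

**Balls and carrier:** the last top view shows all four balls upright in separate wells, at most about 3 mm off centre, and the carrier where it started. In the full top view from just before, the bystanders I could see had not moved either.

**Other readings:** about 9 N of push remained between gripper and handle. While picking, the fingers read 41–42 mm on a 44 mm ball. I put that down to the grip giving under load, since gripping lower did not change it.

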